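# Set the stop collar of a sharpening-guide rod in its setting block

### The arm

A 7-joint arm with a two-finger parallel gripper is mounted at the origin on the work surface; the furniture and walls round the work are solid. World frame = base frame: x ahead of the robot, y to its left, z up, the work surface at z = 0. Lengths are in mm, angles in rad, forces in N, time in s.
With the tool pointing down it reaches from about 350 to 900 mm from the base axis. Payload 19.9 kg.
Tool frame: the origin (TCP) lies midway between the tips of the shut fingers; the grasp point (between the pads) lies 19 mm behind it; z points along the fingers, y is the line along which they close (so a half turn about z gives the same grasp; the last joint's range is limited). The gripper opens to 85 mm and grips with 20 to 120 N. Pads are 22 mm wide; open, the fingers measure 114 mm over their backs; the gripper's body (76 mm by 85 mm) begins 54 mm behind the grasp point. The pads swing forward as they close: fully open they stand 13 mm farther back than shut.
Start: joints at [1.238, 0.417, -0.01, 1.614, 0.005, 1.111, -0.053], TCP at [179.194, -598.741, 231.26] pointing down, gripper open.
Joint ranges: [-2.81, 2.81], [-0.39, 2.02], [-1.27, 1.25], [0.06, 2.57], [-1.19, 4.33], [0.19, 2], [-2.82, 2.82]. Speed limits (rad/s): [1.89, 1.89, 2.39, 2.39, 3.01, 3.01, 3.01].

### API

Orientations are given as a rotation vector (axis times angle).
In Python, from rig import robot gives the robot as it stands.
- The arm moves only by the shell command python3 -m handwheel 'ROWS' [FORCE]. ROWS is JSON, one flat list of numbers, 5 for each row, row after row: the shift along the tool's x, y, z in cm, then the turn about the tool's z in degrees, then the finger opening in cm, from 0 to 8.54. In form: [tx, ty, tz, roll, fingers, tx, ty, tz, roll, fingers, ...]. A call has exactly 5 rows; each row is the pose to reach, as a shift and turn from the pose commanded when the call began, along the tool's axes at that moment; what a row does not reach only later rows make up. A row lasts 1/12 s, in which the tool goes at most 41.7 mm and 7.16 degrees, less where a joint would pass 70% of its speed; a pose out of reach is approached as far as the arm can. A call with a gripper value outside its range is refused whole. The fingers move at their own pace and stop on an object; FORCE is the grip in N (left out, the last holds). Time passes only in rows, so rows that repeat a pose let the fingers close, or fill a call up. It gives the time, the measured TCP pose, the force, the opening and the grip force at its end, in the units of the state.
- robot.get_state(): the state, without advancing time (a new reading comes with each control period).
- robot.read_camera(name): name is "scene" or "top" or "wrist"; returns a dict with "image" (480x640x3 uint8, red, green, blue), "fov_y" (degrees; the focal length in pixels is half the picture's height over the tangent of half this angle, whatever the lens; pixels are square), "cx", "cy" (the principal point, pixels), "xyz" and "orientation" of the camera in the world. Camera axes: x right, y down, z forward; pixel columns grow to the right and rows downward; lengths in mm; the calibration is good to about 2 mm. A picture is of the moment at which its call begins. There is no depth.
- robot.job_done(): hands the job in; it is judged then, once.
The state is a dict: "clock": time; "q": joint angles; "dq": joint speeds; "joint_torque": joint torques, N m; "tcp_pos": TCP position; "tcp_rot": TCP orientation; "contact_force": force on the tool from outside, world axes, zero at the start; "ft_torque": the same for the moment, N m; "gripper_width": finger opening in mm; "grasp_force": force on a finger pad.
Only numpy, scipy, OpenCV 4.12 (cv2) and the standard library are available. Lean on these libraries where they do the work, as an engineer would, in place of code of your own. Each camera call takes 0.05 s, during which the arm holds its last target. There are 200 camera calls.

### The job

Lay the loose stop rod in the groove of the setting block with its tip towards the end wall and let go of it. Undo the thumb screw by a good quarter turn (anticlockwise), slide the collar up against the grooved block with the rod's tip home against the end wall, and then do the screw up fully tight again. Leave the rod lying in the block, and leave the other things on the bench where they are.

Things in the scene. Friction and masses are not known exactly. Their poses are not given: they have to be found in the camera images.
- stop_rod: Loose stop rod, 210 mm, about 0.26 kg: bright 12 x 12 mm square rod, 155 mm long, with a black square handle (28 x 28 x 55 mm) and a dark collar riding on it. Lies level on the worktop on handle and collar, screw up. Origin: mid length, level with their undersides, 14 mm below the rod's axis. x runs along the rod from the tip (-105 mm) to the handle (50 to 105 mm); z up.
- rod_tip (a point): Centre of the rod's free end face, on the rod's axis; axes as the stop rod.
- handle_mid (a point): Centre of the black handle: 77.5 mm along x from the rod's origin, 14 mm above the handle's underside; axes as the stop rod.
- collar_mid (a point): Centre of the dark steel stop collar: 22 mm long along the rod, 34 mm wide and 28 mm high; axes as the stop rod.
- wing (a point): Middle of the bright wing of the thumb (set) screw on the collar: an upright tab 27 mm long (its x axis), 8 mm thick (y), 20 mm high, centred on the screw's upright axis, 17 mm above the collar's top, with 7 mm of room under it. It turns with the screw: along the rod when fully tight, about crosswise when loose.
- screw (a joint): Set screw angle, rad, anticlockwise from above: 0 fully tight (hard stop), 2.6 end of travel. Below 0.9 its point presses on the rod and holds the collar, harder towards 0 (there some 40 N or more to shift it); beyond 0.9 the collar is free. Turning takes 0.08 Nm when loose, rising to 0.15 Nm at fully tight; it stays where left.
- collar (a joint): Collar's place along the rod, m: 0 when its face nearest the tip is 60 mm from the tip (the distance to set); positive towards the handle (starts 30 to 48 mm off); travel -0.03 to 0.06. With the screw loose it slides against about 4 N of friction, which also drags the lying rod along.
- setting_block: Setting block, fixed to the worktop: dark base plate 205 x 56 x 10 mm with a bright end wall, grooved block and grooved post in line. Origin on the worktop, 22 mm under where the rod's origin comes when the rod lies home. x along the groove from the end wall to the handle end, z up. End wall: inner face at x = -105 mm, 48 mm high. Block: x = -105 to -45 mm. Post: x = 32 to 44 mm.
- block_face (a point): On the grooved block's face that looks to the handle end, 60 mm from the end wall, mid width at the groove floor (30 mm above the worktop); axes as the setting block. Block and post are 24 mm wide, 27 mm at the flared lips; groove 16 mm wide, sides 37 mm high, lips flaring out to 42 mm high.
- post_face (a point): On the grooved post's face that looks to the block, mid width at the groove floor (30 mm above the worktop). With the rod in the groove, the collar hangs between block and post and the handle lies beyond the post, their undersides 22 mm above the worktop, the wing's middle 67 mm above it.
- nipper_1: Bystander: steel nail nipper, 124 x 40 x 13 mm; origin at the centre of its underside. Not to be moved.
- forceps: Bystander: steel spring forceps, 131 x 24 x 10 mm; origin at the centre of its underside. Not to be moved.
- tape_roll_2: Bystander: roll of tape, 62 mm across, 19 mm high; origin at the centre of its underside. Not to be moved.
- timer: Bystander: white kitchen timer with a grey dial, 66 x 66 x 47 mm; origin at the centre of its underside. Not to be moved.
Mind the look-alikes: they are no part of the job. Leave any red look-alike of the stop_rod alone.

How it is judged (in metres and radians):
On the way, in this order (a step that is already met when the one before it is completed fails the run):
1. the rod lies in the groove of the setting block, tip towards the end wall, and is let go (x of stop_rod in the frame of setting_block between -0.004 and 0.02 m and y of stop_rod in the frame of setting_block between -0.004 and 0.004 m and z of stop_rod in the frame of setting_block between 0.018 and 0.027 m and angle between the x axis of stop_rod and the x axis of setting_block, either way round below 0.06 rad and angle between stop_rod's own z axis and vertical below 0.08 rad and x of rod_tip in the frame of setting_block below -0.08 m and contact force between the fingers and stop_rod below 0.5 N), for 0.2 s.
2. with the rod lying there, the set screw is undone past 1.2 rad (x of stop_rod in the frame of setting_block between -0.004 and 0.02 m and y of stop_rod in the frame of setting_block between -0.004 and 0.004 m and z of stop_rod in the frame of setting_block between 0.018 and 0.027 m and angle between the x axis of stop_rod and the x axis of setting_block, either way round below 0.06 rad and angle between stop_rod's own z axis and vertical below 0.08 rad and x of rod_tip in the frame of setting_block below -0.08 m and value of joint screw above 1.2 rad), for 0.1 s.
3. the collar is slid against the block's face, screw still loose, rod tip against the end wall (x of stop_rod in the frame of setting_block between -0.004 and 0.003 m and y of stop_rod in the frame of setting_block between -0.004 and 0.004 m and z of stop_rod in the frame of setting_block between 0.018 and 0.027 m and angle between the x axis of stop_rod and the x axis of setting_block, either way round below 0.06 rad and angle between stop_rod's own z axis and vertical below 0.08 rad and x of rod_tip in the frame of setting_block below -0.08 m and value of joint screw above 1 rad and value of joint collar between -0.003 and 0.002 m), for 0.1 s.
At the end, for the whole second after the job is handed in: The rod rests released in the setting block's groove, tip within 3 mm of the end wall, lying level (within 0.08 rad) and in line with the groove; the collar stands at its set distance (joint within -3 to +2 mm of 0), so against the block; the set screw is tight (below 0.4 rad); all at rest (x of stop_rod in the frame of setting_block between -0.004 and 0.003 m and y of stop_rod in the frame of setting_block between -0.004 and 0.004 m and z of stop_rod in the frame of setting_block between 0.018 and 0.027 m and angle between the x axis of stop_rod and the x axis of setting_block, either way round below 0.06 rad and angle between stop_rod's own z axis and vertical below 0.08 rad and x of rod_tip in the frame of setting_block below -0.08 m and value of joint screw below 0.4 rad and value of joint collar between -0.003 and 0.002 m and linear speed of stop_rod below 0.02 m/s and angular speed of stop_rod below 0.1 rad/s); the robot touches nothing.
It fails at once if a bystander is moved by more than 4 cm (distance of any of nipper_1, forceps, tape_roll_2, timer from where it was at the start of the episode above 0.04 m).
It also fails if it takes over 62 s, if anything falls off the work surface, if the arm or the gripper's body presses on something with over 40 N, if the wrist force passes 120 N, or if a joint passes its speed limit or range.

## Working session

There is one attempt and no reset: what is moved stays moved. The work goes in short steps, Python scripts to look and compute and a shell command to move; the robot and the scene stay as the last step left them, time stands still between calls to the robot, and variables do not carry over. Pictures are saved under pics/ and viewed, at most 13 in all, crops included, and the job is handed in when it is done.

```bash
mkdir -p pics; cat > h.py <<'E'
import numpy as np, cv2
from scipy.spatial.transform import Rotation as R
from rig import robot
def cam(n, save=None):
    c=robot.read_camera(n)
    if save: cv2.imwrite('pics/'+save, c['image'][:,:,::-1])
    return c
def f(c): return 240/np.tan(np.radians(c['fov_y'])/2)
def ray(c,u,v):
    d=R.from_rotvec(c['orientation']).apply([(u-c['cx'])/f(c),(v-c['cy'])/f(c),1]); return np.array(c['xyz']),d
def onz(c,u,v,z):
    o,d=ray(c,u,v); return o+d*(z-o[2])/d[2]
def proj(c,p):
    q=R.from_rotvec(c['orientation']).inv().apply(np.array(p)-np.array(c['xyz'])); return q[:2]/q[2]*f(c)+[c['cx'],c['cy']]
E
python3 - <<'E'
from h import *
a=cam('top','top0.png'); b=cam('scene','scene0.png')
for c in (a,b): print({k:v for k,v in c.items() if k!='image'})
s=robot.get_state(); print(s)
E
```

```text
{'fov_y': 49.72852720355514, 'cx': 321.60558073734444, 'cy': 230.96847895417366, 'xyz': array([ 432.47086772,  -93.01229333, 1232.89029124]), 'orientation': array([-2.18161671,  2.22017711, -0.06493075])}
{'fov_y': 53.00902185552504, 'cx': 324.63834576132103, 'cy': 241.31769277622985, 'xyz': array([1088.90701717, -774.55936481,  803.59044854]), 'orientation': array([-2.14204048, -0.83212366,  0.37777436])}
{'clock': 0.1, 'q': array([ 1.23849609,  0.41788981, -0.01029627,  1.61410068,  0.00472796,
        1.11070752, -0.05299257]), 'dq': array([-4.99842996e-04, -7.11727423e-04, -4.59618714e-04, -1.26510734e-03,
        8.50028380e-04, -1.68261274e-03, -2.09384659e-05]), 'joint_torque': array([ 1.75817491e-03, -8.65820575e+01,  6.80690166e-01, -4.35640883e+01,
        1.91739405e-02,  4.80813207e-03,  8.29880241e-05]), 'tcp_pos': array([ 179.09143155, -598.4703825 ,  230.74373514]), 'tcp_rot': array([-3.10739953e+00, -4.55061727e-01,  4.20193503e-04]), 'contact_force': array([ 0.25130721, -0.11209213,  0.21559858]), 'ft_torque': array([ 0.0166299 ,  0.01176046, -0.01098203]), 'grasp_force': 0.0, 'gripper_width': 85.31644896341231}
```

View pics/top0.png

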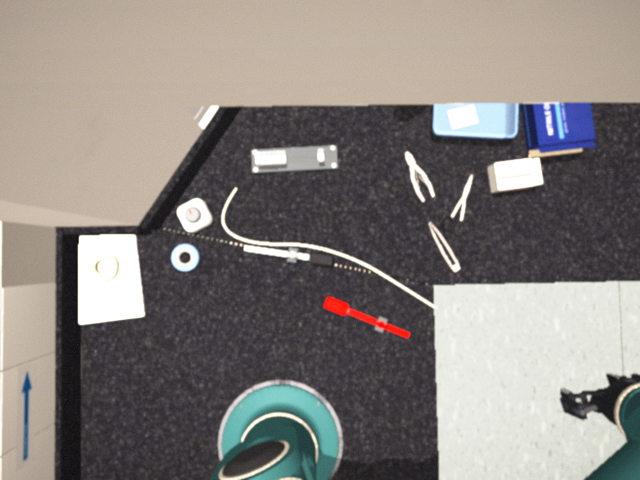

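View pics/scene0.png

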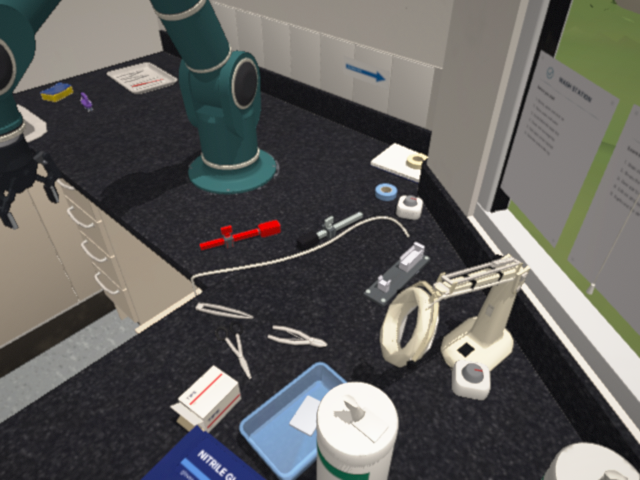

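The stop rod is the bright one in top at (245,249) tip → (332,261) handle, in scene at (360,216)→(300,243). The red one, top (325,303)–(410,335), is the look-alike. The setting block is in top at (252–338,158), with the end wall and block on its left side. Next I'll measure and take one enlarged crop.

```bash
python3 - <<'E'
from h import *
c=cam('top'); im=c['image']; s=cam('scene')
a=cv2.resize(im[135:285,220:350],None,fx=4,fy=4,interpolation=cv2.INTER_CUBIC)[:,:,::-1]
b=cv2.resize(s['image'][195:315,290:445],None,fx=1.8,fy=1.8,interpolation=cv2.INTER_CUBIC)[:,:,::-1]
o=np.zeros((600,800,3),np.uint8); o[:600,:520]=a; o[:b.shape[0],521:521+b.shape[1]]=b
cv2.imwrite('pics/crop1.png',o); print(a.shape,b.shape)
for n,u,v,z in [('tip',245,249,14),('handle end',332,261,14),('blkL',252,158,10),('blkR',338,157,10),('red',325,303,14)]: print(n,onz(c,u,v,z).round())
for n,u,v in [('lampbase',480,350),('lamphead',395,365),('headtop',430,285)]: print(n,onz(s,u,v,0).round(),onz(s,u,v,200).round())
E
```

```text
(600, 520, 3) (216, 279, 3)
tip [453.  76.  14.]
handle end [ 422. -128.   14.]
blkL [669.  57.  10.]
blkR [ 669. -147.   10.]
red [ 324. -110.   14.]
lampbase [ 917. -102.    0.] [ 960. -270.  200.]
lamphead [ 810. -250.    0.] [ 880. -381.  200.]
headtop [739. -12.   0.] [ 826. -202.  200.]
```

View pics/crop1.png

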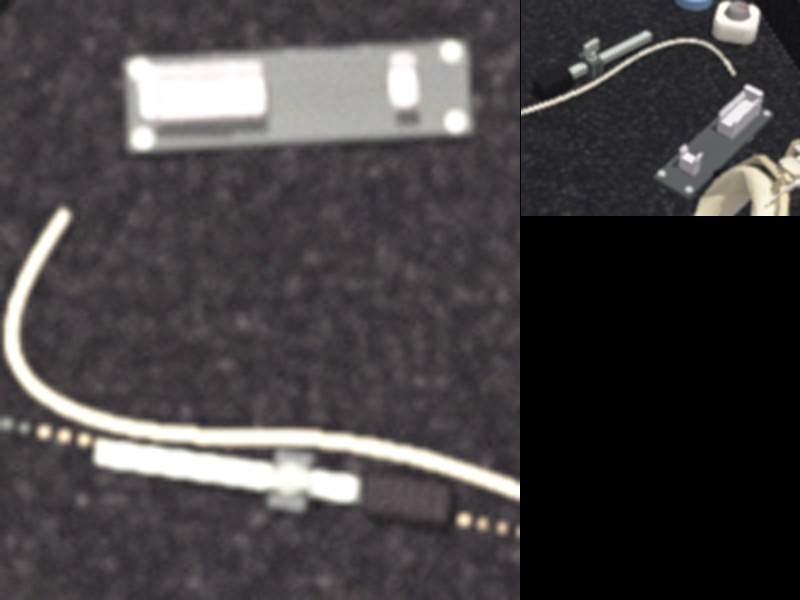

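The crop confirms it. The stop rod is bright, with a black handle at crop (365–455,497), a dark collar and wing at (290,480), and its tip at (97,453). The setting block has its end wall and block at the left (140–265,92) and the post at (403,88). The cord lies just beside the rod.

```bash
python3 - <<'E'
from h import *
c=cam('top')
P=lambda x,y,z: onz(c,220+x/4-.4,135+y/4-.4,z)[:2]
ang=lambda d: np.degrees(np.arctan2(d[1],d[0]))
tip=P(97,453,18); he=P(455,499,26); print('rod',tip,he,ang(he-tip),np.linalg.norm(he-tip))
ed=[(P(130,153,10),P(473,133,10)),(P(126,60,10),P(468,41,10))]
for p,q in ed: print('base',p,q,ang(q-p),np.linalg.norm(q-p))
print('ctr',np.mean(ed,axis=(0,1)))
u=(he-tip)/np.linalg.norm(he-tip); h=tip+u*182.5
s=robot.get_state(); T=R.from_rotvec(s['tcp_rot']); t=s['tcp_pos']
print('handle',h,'toolaxes',T.as_matrix().round(3).tolist())
print('shift tool mm',T.inv().apply(np.r_[h,120]-t))
w=cam('wrist','w0.png'); print(w['xyz']-t, w['fov_y'])
# yaw of tool y needed: perpendicular to rod
print('tool y ang',ang(T.as_matrix()[:2,1]),'want',ang(u)+90)
E
```

```text
rod [456.09995562  77.67279769] [ 425.52917884 -131.18404516] -98.3273586866269 211.0823374862144
base [633.93693607  57.39800134] [ 642.59945692 -146.49993353] -87.5672750462326 204.08186374662984
base [689.68452027  59.15619923] [ 697.8855     -144.58473346] -87.69497471418036 203.90591880181998
ctr [666.02660332 -43.6326166 ]
handle [ 429.66872111 -102.90305851] toolaxes [[0.958, 0.287, -0.0], [0.287, -0.958, 0.001], [-0.0, -0.001, -1.0]]
shift tool mm [ 382.12845733 -403.05352308  111.20839997]
[ 68.45476232  21.368472   143.77953909] 64.83981355226136
tool y ang -73.34263333086382 want -8.327358686626894
```

```bash

python3 -m handwheel '[2.5,-2.7,0,0,8.5, 5.1,-5.4,0,0,8.5, 7.6,-8.1,0,0,8.5, 10.2,-10.7,0,0,8.5, 12.7,-13.4,0,0,8.5]' 80
python3 -m handwheel '[2.5,-2.7,0,0,8.5, 5.1,-5.4,0,0,8.5, 7.6,-8.1,0,0,8.5, 10.2,-10.7,0,0,8.5, 12.7,-13.4,0,0,8.5]'
python3 -m handwheel '[2.5,-2.7,1.5,0,8.5, 5.1,-5.4,3,0,8.5, 7.6,-8.1,4.5,0,8.5, 10.2,-10.7,6,0,8.5, 12.7,-13.5,7,0,8.5]'
python3 -m handwheel '[0,0,0,-7,8.5, 0,0,0,-14,8.5, 0,0,0,-21,8.5, 0,0,0,-28,8.5, 0,0,0,-35,8.5]'
python3 -m handwheel '[0,0,0,-7,8.5, 0,0,0,-14,8.5, 0,0,0,-21,8.5, 0,0,0,-28,8.5, 0,0,0,-30,8.5]'
python3 - <<'E'
from h import *
w=cam('wrist','w1.png'); s=robot.get_state(); print(s['q'].round(2),s['tcp_pos'],R.from_rotvec(s['tcp_rot']).as_matrix().round(3).tolist(),w['xyz'],w['orientation'],w['fov_y'])
E
```

```text
clock: 0.72
tcp_pos: [263.0, -432.3, 231.3]
tcp_rot: [3.108, 0.455, -0.0]
contact_force: [1.3, -0.4, 0.6]
gripper_width: 85.2
grasp_force: 0.0
clock: 1.13
tcp_pos: [346.2, -267.6, 231.5]
tcp_rot: [3.108, 0.455, 0.0]
contact_force: [0.2, -0.3, -0.5]
gripper_width: 84.8
grasp_force: 0.0
clock: 1.55
tcp_pos: [428.9, -101.8, 160.4]
tcp_rot: [-3.108, -0.454, 0.0]
contact_force: [1.1, -0.8, -0.7]
gripper_width: 85.4
grasp_force: 0.0
clock: 1.97
tcp_pos: [428.7, -103.3, 161.3]
tcp_rot: [-2.823, -1.378, 0.0]
contact_force: [-1.1, -0.9, 0.4]
gripper_width: 85.1
grasp_force: 0.0
clock: 2.38
tcp_pos: [428.7, -103.5, 161.3]
tcp_rot: [2.369, 2.063, 0.0]
contact_force: [-0.0, -0.0, 0.1]
gripper_width: 84.8
grasp_force: 0.0
[ 0.68  0.22 -0.57  2.11  0.16  0.86 -0.12] [ 428.63656712 -103.47583687  161.31579477] [[0.139, 0.99, 0.0], [0.99, -0.139, 0.0], [0.0, 0.0, -1.0]] [437.77988234 -31.23004742 305.13776576] [ 2.84693508 -0.19650337 -0.02766216] 64.83981355226136
```

View pics/w1.png

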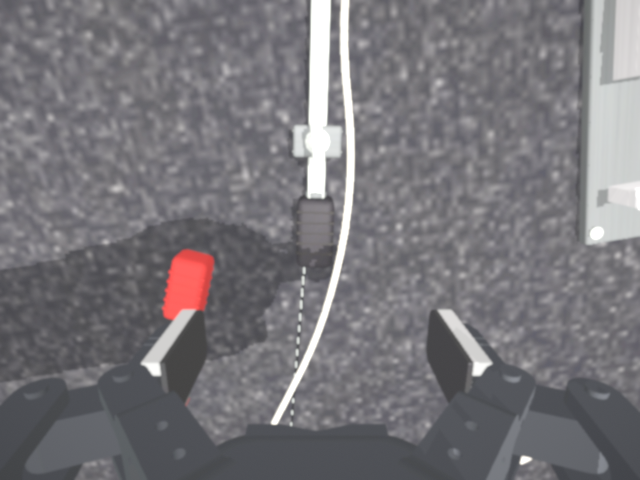

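The wrist view shows the rod lined up vertically. The handle spans (316,198) to (315,263), the collar with the wing along the rod is at (318,140), and the cord lies to the right of the handle. The red look-alike's end is at (190,253). I'll compute the correction.

```bash
cat >> h.py <<'E'
def tool(p):
    s=robot.get_state(); return R.from_rotvec(s['tcp_rot']).inv().apply(np.array(p)-s['tcp_pos'])
E
python3 - <<'E'
from h import *
w=cam('wrist')
for n,u,v,z in [('hfront',316,198,28),('hback',316,250,28),('hbackbot',314,264,10),('wing',318,140,55),('col',318,141,28),('tipside',321,0,20),('redend',190,253,28),('handleR',335,225,28),('handleL',296,225,28),('cord',340,240,4)]:
    p=onz(w,u,v,z); print(n,p.round(1),tool(p).round(1))
E
```

```text
hfront [431.7 -76.1  28. ] [ 27.6  -1.  133.3]
hback [ 426.1 -115.8   28. ] [-12.5  -0.8 133.3]
hbackbot [ 422. -133.   10.] [-30.2  -2.3 151.3]
wing [438.7 -35.1  55. ] [6.920e+01 1.000e-01 1.063e+02]
col [438.7 -36.2  28. ] [ 68.1   0.2 133.3]
tipside [453.   52.2  20. ] [157.6   1.6 141.3]
redend [ 329.8 -104.7   28. ] [-15.5 -97.6 133.3]
handleR [443.  -98.3  28. ] [  7.2  13.4 133.3]
handleL [413.9 -94.2  28. ] [  7.1 -15.9 133.3]
cord [ 445.9 -117.3    4. ] [-11.2  19.1 157.3]
```

```bash

python3 -m handwheel '[0,-0.1,3,1,8.5, 0,-0.1,6,1,8.5, 0,-0.1,9,1,8.5, 0,-0.1,11,1,8.5, 0,-0.1,12,1,8.5]' 80
python3 -m handwheel '[0,0,1,0,8.5, 0,0,2,0,8.5, 0,0,3,0,8.5, 0,0,3.4,0,8.5, 0,0,3.4,0,8.5]'
python3 -m handwheel '[0,0,0,0,5, 0,0,0,0,3, 0,0,0,0,2, 0,0,0,0,2, 0,0,0,0,2]' 90
python3 -m handwheel '[0,0,0,0,1, 0,0,0,0,1, 0,0,0,0,1, 0,0,0,0,1, 0,0,0,0,1]'
```

```text
clock: 2.9
tcp_pos: [426.5, -102.9, 39.1]
tcp_rot: [-2.395, -2.029, 0.002]
contact_force: [-0.9, 0.2, 0.3]
gripper_width: 84.9
grasp_force: 0.0
clock: 3.32
tcp_pos: [427.5, -103.2, 6.8]
tcp_rot: [-2.395, -2.033, 0.001]
contact_force: [0.2, 0.5, 0.4]
gripper_width: 85.0
grasp_force: 0.0
clock: 3.73
tcp_pos: [427.9, -103.4, 7.8]
tcp_rot: [2.394, 2.033, 0.0]
contact_force: [-15.9, 3.2, 49.6]
gripper_width: 26.6
grasp_force: 85.6
clock: 4.15
tcp_pos: [427.9, -103.4, 7.9]
tcp_rot: [2.394, 2.033, 0.0]
contact_force: [-4.3, 0.2, 16.5]
gripper_width: 26.6
grasp_force: 88.1
```

```bash

python3 -m handwheel '[0,0,-1,0,1, 0,0,-3,0,1, 0,0,-6,0,1, 0,0,-9,0,1, 0,0,-12,0,1]'
python3 -m handwheel '[0,2,-1,-3,1, 0,5,-2,-6,1, 0,8,-2,-9,1, 0,11,-2,-11.7,1, 0.2,14,-2,-11.7,1]'
python3 -m handwheel '[0,2,0,0,1, 0,4,0,0,1, 0,5,0,0,1, 0,5,0,0,1, 0,5,0,0,1]'
python3 - <<'E'
from h import *
w=cam('wrist','w2.png'); s=robot.get_state(); print(s['q'].round(2),s['tcp_pos'],s['contact_force'],R.from_rotvec(s['tcp_rot']).as_matrix().round(3).tolist(),list(w['xyz']),list(w['orientation']))
E
```

```text
clock: 4.57
tcp_pos: [427.1, -102.9, 128.9]
tcp_rot: [-2.394, -2.033, 0.0]
contact_force: [1.4, -0.6, -2.9]
gripper_width: 26.1
grasp_force: 89.1
clock: 4.98
tcp_pos: [567.1, -124.9, 147.9]
tcp_rot: [2.172, 2.269, -0.0]
contact_force: [0.1, 0.4, -2.9]
gripper_width: 26.2
grasp_force: 89.3
clock: 5.4
tcp_pos: [615.6, -121.7, 147.2]
tcp_rot: [-2.174, -2.266, 0.0]
contact_force: [-0.7, -0.1, -2.4]
gripper_width: 25.9
grasp_force: 89.3
[ 0.54  0.57 -0.55  1.67  0.34  1.   -0.07] [ 615.21480615 -121.9152456   147.27200547] [-0.48028304  0.17394844 -3.42557026] [[-0.041, 0.999, -0.001], [0.999, 0.041, 0.0], [0.0, -0.001, -1.0]] [np.float64(611.9346621584223), np.float64(-48.91135896221492), np.float64(291.0555856227818)] [np.float64(2.8531570232912338), np.float64(0.05959942935539348), np.float64(0.008132800141855688)]
```

View pics/w2.png

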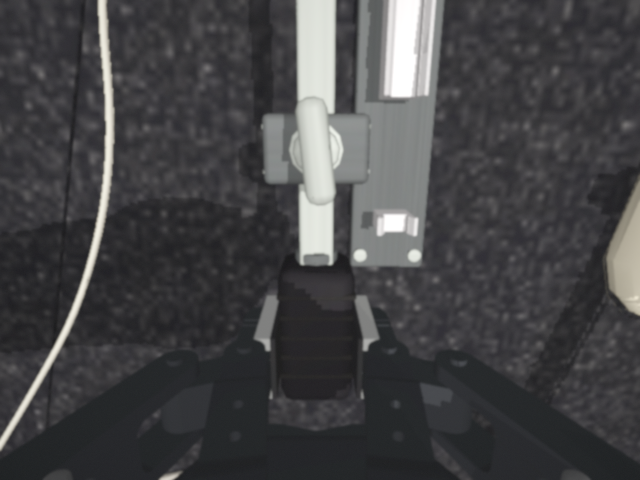

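The wrist view shows the rod held straight along the image's vertical. The collar is at (316,148) with the wing on it, nearly along the rod. To the right are the post at (397,222), the block face at v≈97, centre u≈405, and base corners at (352,266) and (421,266). Next I'll get edge profiles.

```bash
python3 - <<'E'
from h import *
w=cam('wrist'); g=cv2.cvtColor(w['image'],cv2.COLOR_RGB2GRAY)
for r in (10,40,70,90,216,222,228,150,250): print(r,' '.join(map(str,g[r,344:448:2])))
print('col395',' '.join(map(str,g[84:110,405])),'|',' '.join(map(str,g[200:244,395])))
E
```

```text
10 73 68 65 61 54 40 38 67 109 132 134 130 109 99 95 94 93 95 94 101 126 133 162 221 227 214 229 251 253 253 254 254 254 254 253 253 254 247 208 158 180 192 187 189 219 225 164 133 133 123 78 53
40 62 58 55 53 52 46 49 90 124 135 134 134 118 97 95 94 96 97 99 121 134 154 214 229 218 227 252 255 255 255 255 255 255 255 255 253 215 193 162 189 191 178 186 227 217 149 133 132 116 70 54 53
70 61 66 74 80 64 55 70 110 135 136 136 136 122 99 95 96 97 97 115 136 143 202 231 223 224 254 255 255 255 255 255 255 255 255 255 241 196 164 193 192 190 201 233 210 141 134 131 105 58 55 59 63
90 57 62 67 71 60 49 82 123 135 136 137 122 99 98 95 96 97 103 129 138 169 224 228 219 242 255 255 255 255 255 255 255 255 255 242 202 166 185 196 189 191 229 217 148 135 133 110 75 75 79 81 79
216 56 57 56 49 86 124 132 134 134 120 95 92 93 91 101 135 144 163 182 173 215 253 255 255 255 255 255 255 255 255 240 194 165 175 167 156 152 142 132 132 123 78 55 56 58 60 59 56 56 55 56 60
222 62 58 58 56 91 126 133 134 131 105 93 92 91 91 105 137 151 206 233 223 235 255 255 255 255 255 255 255 255 255 230 178 185 199
[... 246 characters left out ...]
54 55 55 57
150 147 139 139 138 138 138 138 138 138 137 135 124 114 129 136 136 136 135 134 131 130 133 133 130 130 132 131 130 131 131 132 134 134 133 134 131 130 132 135 132 134 134 133 124 80 71 80 81 74 65 60 59
250 65 58 46 65 109 132 181 213 222 218 194 147 132 133 133 133 130 132 132 132 131 129 132 132 131 131 131 129 131 132 132 134 131 165 204 216 217 196 149 104 62 58 60 60 58 54 51 55 58 58 58 63
col395 255 255 255 255 255 255 255 255 255 255 255 246 218 173 134 115 104 106 114 123 129 132 132 132 132 132 | 130 130 130 130 130 130 130 133 140 150 157 160 165 187 224 249 255 255 255 255 255 255 255 255 255 255 255 255 255 253 229 184 141 132 131 131 132 131 131 132 132 131 131 132
```

```bash
python3 - <<'E'
import cv2
a=cv2.imread('pics/w2.png')[0:280,280:450]
a=cv2.resize(a,None,fx=2.14,fy=2.14,interpolation=cv2.INTER_CUBIC)
a=cv2.imread('pics/w2.png')[:280,340:450]
cv2.imwrite('pics/w2c.png',cv2.hconcat([cv2.resize(a[:120],(440,480)),cv2.resize(a[195:275,:],(330,480))]) )
E
```

```text
(no output)
```

View pics/w2c.png

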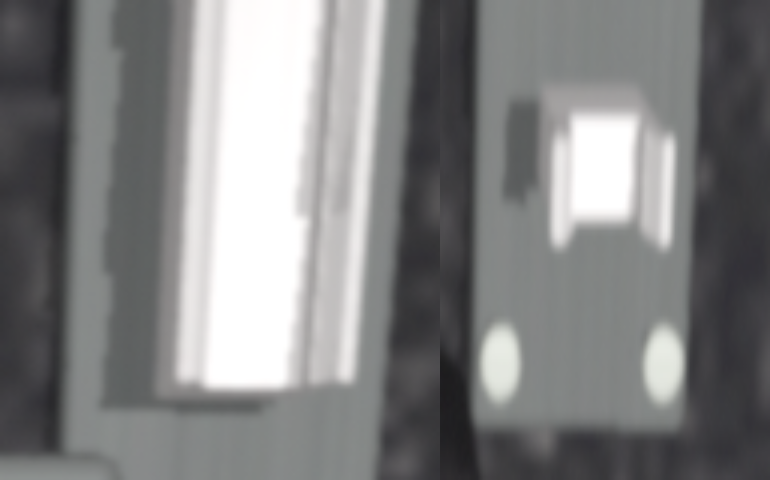

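```bash
python3 - <<'E'
from h import *
w=cam('wrist'); g=cv2.cvtColor(w['image'],cv2.COLOR_RGB2GRAY)
for r in (10,80,230): print(r,' '.join(map(str,g[r,290:344:2])))
print('hf',' '.join(map(str,g[246:276:2,303])),' '.join(map(str,g[246:276:2,330])))
def sh(n,u,v,z):
    p=onz(w,u,v,z); print(n,p.round(1),tool(p).round(1)); return p
b10=sh('blk10',412,10,42);b90=sh('blk90',406.8,90,42);po=sh('post',397.8,222,42)
d=po-b10; print('ang',np.degrees(np.arctan2(d[1],d[0])))
bf=sh('bface',404,96.5,30); sh('postnear',395,230.5,30); sh('postfar',395,214,30)
for r,a,b in ((10,297,335),(230,299.5,334)): sh('rod',(a+b)/2,r,159.4)
sh('hfront',316,262,159.4); sh('collar far',316,114,167.4); sh('collar near',316,184,167.4)
E
```

```text
10 55 56 64 138 198 216 219 220 220 220 221 222 223 224 223 223 222 221 221 223 223 218 191 104 63 67 72
80 58 57 55 93 182 217 224 224 224 223 224 225 227 228 228 227 226 224 225 226 226 217 170 65 50 53 57
230 73 73 73 75 102 184 221 228 228 226 227 228 230 231 230 228 227 227 228 229 225 187 79 58 67 76 80
hf 225 224 224 223 206 169 160 162 172 153 49 35 38 43 49 224 223 223 223 219 208 202 201 204 172 54 34 32 39 46
blk10 [664.2  22.   42. ] [142.   54.9 105.4]
blk90 [665.9 -21.1  42. ] [ 98.9  54.8 105.4]
post [ 668.9 -103.9   42. ] [ 16.1  54.4 105.4]
ang -87.8631447836486
bface [667.1 -23.7  30. ] [ 96.2  55.9 117.4]
postnear [ 670.3 -112.8   30. ] [  7.1  55.4 117.4]
postfar [ 669.1 -100.9   30. ] [ 19.1  54.7 117.4]
rod [609.9 -12.8 159.4] [109.5  -0.8 -11.9]
rod [613.1 -82.3 159.4] [ 39.9  -0.5 -11.9]
hfront [613.3 -94.4 159.4] [ 27.8  -0.8 -11.9]
collar far [611.2 -43.3 167.4] [ 78.9  -0.8 -19.9]
collar near [612.1 -64.8 167.4] [ 57.4  -0.8 -19.9]
```

```bash
python3 - <<'E'
from h import *
w=cam('wrist'); s=cam('scene')
for z in (0,50,100,150,200):
    p=onz(w,607,265,z); print(z,p.round(),proj(s,p).round())
E
python3 -m handwheel '[-0.8,1.5,0,0,1, -1.6,3,0,0,1, -2.4,4.5,0,0,1, -3.1,5.5,0,0,1, -3.1,5.5,0,0,1]'
python3 -m handwheel '[0,0,2,0,1, 0,0,4,0,1, 0,0,6,0,1, 0,0,7,0,1, 0,0,7,0,1]'
python3 - <<'E'
from h import *
s=robot.get_state(); print(s['tcp_pos'],s['contact_force'])
w=cam('wrist'); t=cam('scene')
a=cv2.resize(w['image'][0:290,200:440],(400,483)); b=cv2.resize(t['image'][200:380,350:500],(400,480))
cv2.imwrite('pics/w3.png',cv2.hconcat([a[:480],b])[:,:,::-1]); cv2.imwrite('pics/w3full.png',w['image'][:,:,::-1])
E
```

```text
0 [ 853. -142.    0.] [443. 344.]
50 [ 812. -126.   50.] [433. 314.]
100 [ 770. -110.  100.] [424. 283.]
150 [729. -94. 150.] [415. 252.]
200 [687. -78. 200.] [405. 221.]
clock: 6.07
tcp_pos: [673.3, -152.3, 147.1]
tcp_rot: [2.177, 2.265, 0.0]
contact_force: [1.0, -0.2, -3.1]
gripper_width: 26.7
grasp_force: 89.4
clock: 6.48
tcp_pos: [670.7, -150.4, 75.1]
tcp_rot: [-2.173, -2.265, 0.003]
contact_force: [-0.4, 0.4, -2.3]
gripper_width: 26.3
grasp_force: 89.4
[ 670.70368775 -150.43705979   75.1372219 ] [-0.43125494  0.38574618 -2.26254909]
```

View pics/w3.png

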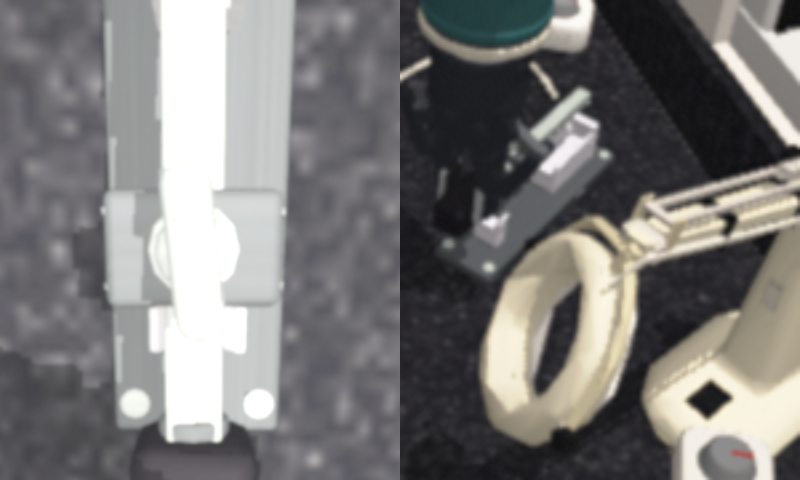

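The crop shows the rod above the groove (rod centre at crop u≈194, post lips at 150–246) and the collar between block and post. The lamp ring is clear of the gripper. Next is a fine lateral check.

```bash
python3 - <<'E'
from h import *
w=cam('wrist'); g=cv2.cvtColor(w['image'],cv2.COLOR_RGB2GRAY)
for r in (196,202,208): print(r,' '.join(map(str,g[r,284:354:2])))
for r in (20,228,240): print(r,' '.join(map(str,g[r,260:384:3])))
def sh(n,u,v,z):
    p=onz(w,u,v,z); print(n,p.round(1),tool(p).round(1))
sh('post',200+198/1.667,202,42); sh('rod',200+194/1.667,230,87); sh('rodfar',200+193/1.667,20,87)
sh('baseL',200+116/1.667,245,10);sh('baseR',200+277/1.667,245,10);sh('baseL',200+105/1.667,20,10);sh('baseR',200+293/1.667,20,10)
E
```

```text
196 149 216 252 247 230 229 231 231 246 255 255 241 244 255 255 255 255 255 255 255 255 255 255 255 255 244 255 255 255 255 200 194 195 193 191
202 147 206 249 247 231 229 232 238 255 255 255 255 255 247 243 247 253 255 254 253 252 248 253 255 255 252 255 255 255 255 198 194 194 192 190
208 146 194 236 239 219 211 209 211 255 255 255 255 255 255 255 255 255 255 255 255 255 255 255 255 255 235 252 255 255 255 196 194 194 192 190
20 158 171 143 143 143 146 144 142 145 144 146 151 197 255 255 255 255 255 255 255 255 255 255 255 255 221 191 190 189 187 186 190 188 190 191 190 186 137 103 106 114 123
228 81 77 135 173 147 148 148 147 145 145 144 145 150 221 255 255 255 255 255 255 255 255 255 255 254 193 192 195 193 195 191 191 192 190 160 112 113 105 97 92 87 87
240 74 76 100 194 238 238 238 238 234 170 144 145 147 209 255 255 255 255 255 255 255 255 255 255 251 193 193 204 255 255 255 255 255 255 148 89 92 104 109 100 89 86
post [ 671.3 -108.9   42. ] [41.8  0.1 36.6]
rod [ 670.2 -111.5   87. ] [39.2 -1.  -8.4]
rodfar [667.1 -43.2  87. ] [107.6  -1.3  -8.4]
baseL [ 644.1 -140.9   10. ] [ 10.9 -28.4  68.6]
baseR [ 700.5 -138.6   10. ] [10.9 28.  68.6]
baseL [640.1 -24.6  10. ] [127.3 -27.6  68.6]
baseR [696.1 -22.2  10. ] [127.3  28.4  68.6]
```

```bash
python3 - <<'E'
from h import *
s=robot.get_state(); print(s['tcp_pos'],s['tcp_rot'],s['clock'])
w=cam('wrist')
g=cv2.cvtColor(w['image'],cv2.COLOR_RGB2GRAY)
print(' '.join(map(str,g[202,280:354:2])))
print('col',' '.join(map(str,g[180:220,292])))
def sh(n,u,v,z):
    p=onz(w,u,v,z); print(n,p.round(1),tool(p).round(1))
sh('post',314,202,42); sh('rod',316.4,228,87); sh('rodfar',316.2,20,87); sh('base',313.7,228,10); sh('base20',(261+370)/2,20,10)
E
```

```text
[ 672.83620961 -150.61261954   78.61143301] [2.17440936e+00 2.26598858e+00 1.36660900e-03] 6.6333
142 140 162 231 247 236 224 224 230 235 255 255 255 255 255 241 239 242 248 252 250 249 246 243 248 255 252 247 255 255 255 223 188 190 188 186 186
col 135 130 136 163 197 216 223 224 223 223 223 224 224 224 224 224 224 224 224 224 224 224 224 224 223 223 222 215 196 168 149 145 143 141 141 141 140 141 141 141
post [ 669.4 -109.2   42. ] [41.7 -1.9 36.7]
rod [ 670.6 -110.9   87. ] [39.8 -0.7 -8.3]
rodfar [667.7 -43.1  87. ] [107.7  -0.8  -8.3]
base [ 670.  -129.9   10. ] [20.9 -2.2 68.8]
base20 [666.7 -23.4  10. ] [127.4  -1.2  68.7]
```

```bash

python3 -m handwheel '[0,-0.1,0.5,0,1, 0,-0.1,1,0,1, 0,-0.1,1.5,0,1, 0,-0.1,2,0,1, 0,-0.1,2,0,1]'
python3 -m handwheel '[0,0,0.5,0,1, 0,0,1,0,1, 0,0,1.4,0,1, 0,0,1.8,0,1, 0,0,1.8,0,1]'
python3 -m handwheel '[0,0,0.1,0,1, 0,0,0.2,0,1, 0,0,0.4,0,1, 0,0,0.6,0,1, 0,0,0.6,0,1]'
```

```text
clock: 7.1
tcp_pos: [670.6, -150.6, 55.9]
tcp_rot: [-2.174, -2.266, 0.001]
contact_force: [0.9, 0.4, -3.3]
gripper_width: 25.8
grasp_force: 89.4
clock: 7.52
tcp_pos: [670.8, -150.6, 38.2]
tcp_rot: [-2.174, -2.266, 0.001]
contact_force: [0.3, -0.5, -3.6]
gripper_width: 26.1
grasp_force: 89.4
clock: 7.93
tcp_pos: [671.1, -150.7, 32.9]
tcp_rot: [-2.175, -2.266, 0.0]
contact_force: [0.2, -0.0, -2.9]
gripper_width: 26.2
grasp_force: 89.4
```

```bash

python3 -m handwheel '[0,0,0.1,0,1, 0,0,0.2,0,1, 0,0,0.3,0,1, 0,0,0.3,0,1, 0,0,0.3,0,1]'
python3 -m handwheel '[0,0,0,0,3, 0,0,0,0,3.5, 0,0,0,0,5, 0,0,0,0,6.5, 0,0,0,0,8]'
python3 - <<'E'
from h import *
w=cam('wrist','w4.png'); s=robot.get_state(); print(s['tcp_pos'],s['contact_force'])
E
```

```text
clock: 8.35
tcp_pos: [671.3, -150.7, 30.3]
tcp_rot: [-2.175, -2.267, -0.0]
contact_force: [0.4, -0.6, -2.7]
gripper_width: 25.8
grasp_force: 89.5
clock: 8.77
tcp_pos: [671.4, -150.7, 30.4]
tcp_rot: [2.175, 2.267, 0.0]
contact_force: [-0.2, 0.7, -0.2]
gripper_width: 69.9
grasp_force: 0.0
[ 671.35862304 -150.71133324   30.32691854] [ 0.39761079 -0.41036233  0.1865801 ]
```

View pics/w4.png

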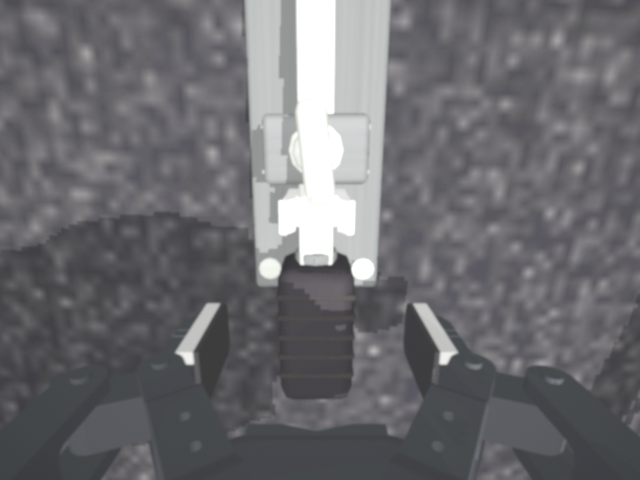

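The rod lies in the groove, with the collar (265–368,150) between block and post and the wing slightly anticlockwise of the rod line. I'll go over the wing next.

```bash

python3 -m handwheel '[0,0,0,0,8.5, 0,0,0,0,8.5, 0,0,-2,0,8.5, 0,0,-5,0,8.5, 0,0,-8,0,8.5]' 60
python3 -m handwheel '[2,0,0,-2,6, 4,0,0,-4,5, 6,-0.1,0,-7,4.5, 6.8,-0.1,0,-7,4, 6.8,-0.1,0,-7,4]'
python3 -m handwheel '[0,0,0,0,4, 0,0,0,0,4, 0,0,0,0,4, 0,0,0,0,4, 0,0,0,0,4]'
python3 - <<'E'
from h import *
w=cam('wrist','w5.png'); t=cam('top'); s=robot.get_state(); print(s['q'].round(2),s['tcp_pos'],s['contact_force'],s['gripper_width'])
E
```

```text
clock: 9.23
tcp_pos: [670.7, -150.5, 110.6]
tcp_rot: [-2.174, -2.266, 0.001]
contact_force: [-0.2, -0.2, 0.8]
gripper_width: 85.3
grasp_force: 0.0
clock: 9.65
tcp_pos: [666.9, -79.0, 109.4]
tcp_rot: [-2.026, -2.399, -0.0]
contact_force: [0.9, 0.5, 0.0]
gripper_width: 40.1
grasp_force: 0.0
clock: 10.07
tcp_pos: [667.5, -83.5, 110.1]
tcp_rot: [-2.034, -2.394, 0.0]
contact_force: [-0.8, -0.2, -0.4]
gripper_width: 40.1
grasp_force: 0.0
[ 0.45  0.69 -0.54  1.57  0.4   1.   -0.05] [667.50663751 -83.14507813 110.22636715] [0.36009138 0.05620571 0.52669263] 39.7959582335715
```

View pics/w5.png

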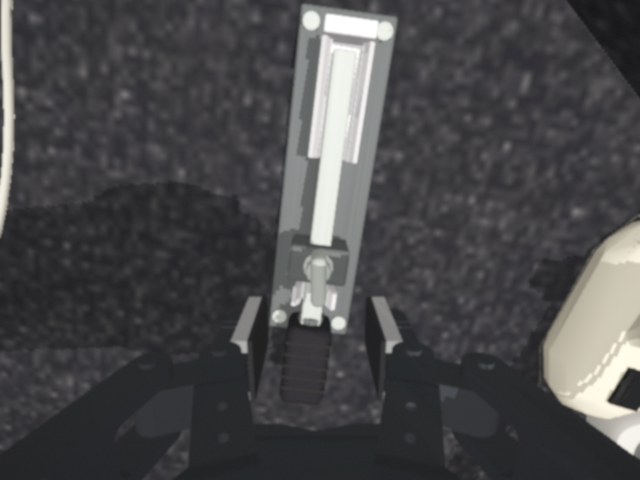

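The view shows the wing at (319,260–305), vertical and between the fingers. The rod is in the groove with its tip at (343,50), a few mm from the wall.

```bash
python3 - <<'E'
from h import *
w=cam('wrist'); 
def sh(n,u,v,z):
    p=onz(w,u,v,z); print(n,p.round(1),tool(p).round(1)); return p
sh('boss',318,265,52); sh('wingfar',319,259,77); sh('wingnear',318.5,305,77); sh('colfarL',292,245,50); sh('colfarR',349,250,50); 
a=sh('rodtip',343,50,42); b=sh('rodnear',322,244,42); sh('wall',347,38,42)
d=b-a; print(np.degrees(np.arctan2(d[1],d[0])))
E
```

```text
boss [667.6 -81.2  52. ] [ 1.8  0.4 58.2]
wingfar [666.1 -69.4  77. ] [13.8  0.8 33.2]
wingnear [669.9 -93.9  77. ] [-11.1   0.6  33.2]
colfarL [651.4 -72.5  50. ] [ 13.  -14.2  60.2]
colfarR [683.6 -70.2  50. ] [10.1 18.  60.2]
rodtip [661.9  31.3  42. ] [113.8  13.   68.3]
rodnear [668.5 -71.5  42. ] [11.3  2.8 68.2]
wall [662.9  37.   42. ] [119.2  14.9  68.3]
-86.34861762539562
```

```bash

python3 -m handwheel '[0.1,0.1,1,0,4, 0.1,0.1,2,0,4, 0.1,0.1,3,0,4, 0.1,0.1,4,0,4, 0.1,0.1,4,0,4]'
python3 -m handwheel '[0,0,0.5,0,4, 0,0,1,0,4, 0,0,1.3,0,4, 0,0,1.3,0,4, 0,0,1.3,0,4]'
python3 -m handwheel '[0,0,0,0,3, 0,0,0,0,2, 0,0,0,0,1, 0,0,0,0,0.4, 0,0,0,0,0.4]' 60
```

```text
clock: 10.63
tcp_pos: [667.0, -81.6, 67.3]
tcp_rot: [-2.031, -2.393, 0.003]
contact_force: [-0.9, -0.4, -1.0]
gripper_width: 39.7
grasp_force: 0.0
clock: 11.05
tcp_pos: [668.4, -81.6, 57.3]
tcp_rot: [-2.033, -2.395, -0.0]
contact_force: [0.3, -0.3, -0.5]
gripper_width: 40.1
grasp_force: 0.0
clock: 11.47
tcp_pos: [668.4, -81.7, 57.6]
tcp_rot: [2.033, 2.395, 0.0]
contact_force: [-2.2, 1.0, 5.1]
gripper_width: 6.2
grasp_force: 61.2
```

```bash

python3 -m handwheel '[0,0,0,-6,0.3, 0,0,0,-12,0.3, 0,0,0,-18,0.3, 0,0,0,-24,0.3, 0,0,0,-30,0.3]'
python3 -m handwheel '[0,0,0,-6,0.3, 0,0,0,-12,0.3, 0,0,0,-18,0.3, 0,0,0,-24,0.3, 0,0,0,-30,0.3]'
python3 -m handwheel '[0,0,0,-6,0.3, 0,0,0,-12,0.3, 0,0,0,-18,0.3, 0,0,0,-24,0.3, 0,0,0,-28,0.3]'
python3 - <<'E'
from h import *
t=cam('top'); t=cam('scene')
s=robot.get_state(); print(s['q'].round(2),s['contact_force'],s['ft_torque'],R.from_rotvec(s['tcp_rot']).as_matrix().round(3).tolist())
E
```

```text
clock: 11.88
tcp_pos: [668.1, -81.8, 57.6]
tcp_rot: [-1.336, -2.843, 0.001]
contact_force: [-4.5, -1.1, 8.1]
gripper_width: 6.8
grasp_force: 61.6
clock: 12.3
tcp_pos: [668.3, -82.3, 57.6]
tcp_rot: [-0.556, -3.092, 0.001]
contact_force: [-3.7, -2.3, 6.0]
gripper_width: 6.7
grasp_force: 61.4
clock: 12.72
tcp_pos: [668.6, -82.5, 57.6]
tcp_rot: [-0.209, 3.134, -0.001]
contact_force: [-1.3, -4.3, 5.6]
gripper_width: 6.7
grasp_force: 61.4
[ 0.63  0.86 -0.84  1.58  0.72  1.03  1.28] [-1.10578781 -3.84356491  7.324756  ] [-0.84383858  0.43270708  0.12473807] [[-0.991, -0.131, 0.0], [-0.131, 0.991, -0.001], [-0.0, -0.001, -1.0]]
```

```bash

python3 -m handwheel '[-0.05,0.6,0,0,0.3, -0.1,1.2,0,0,0.3, -0.15,1.8,0,0,0.3, -0.2,2.4,0,0,0.3, -0.25,3.0,0,0,0.3]'
python3 -m handwheel '[-0.03,0.3,0,0,0.3, -0.06,0.6,0,0,0.3, -0.09,0.9,0,0,0.3, -0.12,1.3,0,0,0.3, -0.12,1.3,0,0,0.3]'
python3 -m handwheel '[0,0,0,0,0.3, 0,0,0,0,0.3, 0,0,0,0,0.3, 0,0,0,0,0.3, 0,0,0,0,0.3]'
python3 -m handwheel '[-0.01,0.1,0,0,0.3, -0.02,0.2,0,0,0.3, -0.03,0.3,0,0,0.3, -0.03,0.3,0,0,0.3, -0.03,0.3,0,0,0.3]'
```

```text
clock: 13.23
tcp_pos: [667.1, -52.4, 57.6]
tcp_rot: [-0.2, 3.135, -0.002]
contact_force: [-1.5, -4.0, 5.8]
gripper_width: 6.8
grasp_force: 61.4
clock: 13.65
tcp_pos: [666.6, -38.5, 57.6]
tcp_rot: [-0.202, 3.135, -0.001]
contact_force: [-2.1, -1.3, 6.3]
gripper_width: 6.7
grasp_force: 61.4
clock: 14.07
tcp_pos: [666.6, -38.5, 57.6]
tcp_rot: [-0.202, 3.135, 0.0]
contact_force: [-2.9, -0.1, 6.4]
gripper_width: 6.8
grasp_force: 61.4
clock: 14.48
tcp_pos: [666.4, -36.1, 57.6]
tcp_rot: [0.201, -3.135, 0.001]
contact_force: [-3.0, -2.7, 7.3]
gripper_width: 6.3
grasp_force: 61.7
```

```bash

python3 -m handwheel '[0,0.05,0,0,0.3, -0.01,0.1,0,0,0.3, -0.01,0.1,0,0,0.3, -0.01,0.1,0,0,0.3, -0.01,0.1,0,0,0.3]'
python3 -m handwheel '[0,0.05,0,0,0.3, -0.01,0.1,0,0,0.3, -0.01,0.1,0,0,0.3, -0.01,0.1,0,0,0.3, -0.01,0.1,0,0,0.3]'
```

```text
clock: 14.9
tcp_pos: [666.5, -35.2, 57.6]
tcp_rot: [0.201, -3.135, 0.001]
contact_force: [-2.8, -3.6, 8.0]
gripper_width: 6.7
grasp_force: 61.7
clock: 15.32
tcp_pos: [666.4, -35.0, 57.6]
tcp_rot: [0.2, -3.135, 0.003]
contact_force: [-3.7, -6.6, 8.6]
gripper_width: 6.5
grasp_force: 61.9
```

```bash

python3 - <<'E'
from h import *
w=cam('wrist','w6.png'); t=cam('top'); s=robot.get_state(); print(s['tcp_pos'],s['contact_force'])
c=cam('scene'); cv2.imwrite('pics/s6.png',cv2.hconcat([cv2.resize(t['image'][135:185,240:345],(400,480))[:240] if 0 else cv2.resize(t['image'][138:178,245:345],(480,192)),cv2.resize(t['image'][138:178,245:345],(10,192))])[:,:,::-1])
E
```

```text
[666.43831311 -34.98605601  57.58377983] [-3.37151258 -6.70739148  8.60661319]
```

View pics/w6.png

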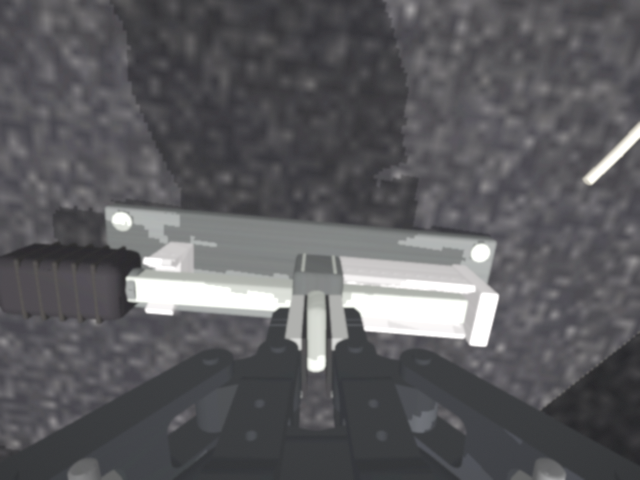

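The wrist view shows the wing crosswise (316,330) and the collar (318,270) up against the block. The handle front is at u≈141 and the post at about (172,260). I'll check that the rod is home.

```bash
python3 - <<'E'
from h import *
w=cam('wrist'); g=cv2.cvtColor(w['image'],cv2.COLOR_RGB2GRAY)
def sh(n,u,v,z):
    p=onz(w,u,v,z); print(n,p.round(1)); return p
h=sh('handlefront',141,275,42); r=sh('rodend at handle ferrule',130,288,42)
sh('postnearlip',147,262,42); sh('basecorner',106,207,10); sh('wall inner',466,335,42); sh('colnear',296,265,50); sh('colfar',342,265,50)
print(' '.join(map(str,g[318,440:500:2])));print(' '.join(map(str,g[308,440:500:2])))
cv2.imwrite('pics/w7.png',cv2.hconcat([cv2.resize(w['image'][250:350,420:510],(432,480),interpolation=cv2.INTER_CUBIC),cv2.resize(w['image'][230:330,100:180],(368,480),interpolation=cv2.INTER_CUBIC)])[:,:,::-1])
E
```

```text
handlefront [ 664.5 -114.1   42. ]
rodend at handle ferrule [ 671.5 -119.1   42. ]
postnearlip [ 657.9 -111.5   42. ]
basecorner [ 643.3 -146.1   10. ]
wall inner [675.3  38.2  42. ]
colnear [648.  -45.3  50. ]
colfar [645.5 -25.9  50. ]
255 255 255 255 255 255 255 255 255 255 255 255 235 185 183 183 184 210 255 255 255 255 255 255 255 255 255 137 85 87
255 255 255 255 255 255 255 255 255 255 255 255 255 238 188 186 187 186 205 255 255 255 255 255 255 255 255 255 175 82
```

View pics/w7.png

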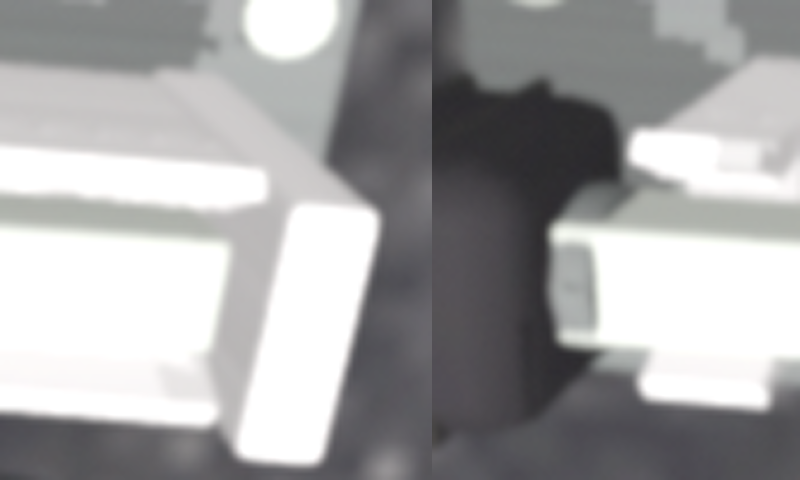

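There is no gap: the rod tip is flush with the end wall. Now I'll tighten.

```bash

python3 -m handwheel '[0,0,0,6,0.3, 0,0,0,12,0.3, 0,0,0,18,0.3, 0,0,0,24,0.3, 0,0,0,30,0.3]'
python3 -m handwheel '[0,0,0,6,0.3, 0,0,0,12,0.3, 0,0,0,18,0.3, 0,0,0,24,0.3, 0,0,0,30,0.3]'
python3 -m handwheel '[0,0,0,6,0.3, 0,0,0,12,0.3, 0,0,0,18,0.3, 0,0,0,24,0.3, 0,0,0,26,0.3]'
python3 - <<'E'
from h import *
s=robot.get_state(); M=R.from_rotvec(s['tcp_rot']).as_matrix(); print(s['tcp_pos'],s['contact_force'],s['ft_torque'],np.degrees(np.arctan2(M[1,0],M[0,0]))-92.2)
E
```

```text
clock: 15.93
tcp_pos: [666.5, -34.3, 57.6]
tcp_rot: [0.625, 3.078, -0.001]
contact_force: [-1.9, -2.4, 4.9]
gripper_width: 6.9
grasp_force: 61.3
clock: 16.35
tcp_pos: [666.8, -33.8, 57.7]
tcp_rot: [1.4, 2.811, 0.001]
contact_force: [0.8, -0.5, 2.7]
gripper_width: 6.8
grasp_force: 60.9
clock: 16.77
tcp_pos: [666.9, -33.5, 57.6]
tcp_rot: [1.998, 2.423, 0.001]
contact_force: [2.8, -0.0, 2.7]
gripper_width: 6.6
grasp_force: 60.9
[666.91511372 -33.49112405  57.64982235] [ 2.77416711 -0.02584767  2.67286398] [-0.0801687  -0.55901591  0.09155603] 8.795097503034782
```

```bash

python3 -m handwheel '[0,0,0,3,0.3, 0,0,0,6,0.3, 0,0,0,8,0.3, 0,0,0,9,0.3, 0,0,0,9,0.3]'
python3 - <<'E'
from h import *
s=robot.get_state(); M=R.from_rotvec(s['tcp_rot']).as_matrix(); print(s['contact_force'],s['ft_torque'],np.degrees(np.arctan2(M[1,0],M[0,0]))-92.2)
E
python3 -m handwheel '[0,0,0,0,0.5, 0,0,0,0,1, 0,0,0,0,2, 0,0,0,0,3.5, 0,0,0,0,4]'
python3 -m handwheel '[0,0,-1,0,4, 0,0,-2,0,4, 0,0,-4,0,4, 0,0,-6,0,4, 0,0,-8,0,4]'
python3 -m handwheel '[-2,0,-1,0,4, -4,0,-2,0,4, -6,0,-2,0,4, -7,0,-2,0,4, -7,0,-2,0,4]'
python3 - <<'E'
from h import *
for i in range(3): w=cam('wrist')
cv2.imwrite('pics/w8.png',w['image'][:,:,::-1])
E
```

```text
clock: 17.18
tcp_pos: [667.0, -33.5, 57.7]
tcp_rot: [2.175, 2.266, 0.002]
contact_force: [3.4, -0.7, 3.7]
gripper_width: 6.5
grasp_force: 61.0
[ 3.39848112 -0.69408767  3.66636476] [-0.06939707 -0.86952711  0.00291533] 0.1416150858704981
clock: 17.6
tcp_pos: [665.9, -33.5, 56.9]
tcp_rot: [-2.174, -2.266, 0.001]
contact_force: [0.4, 0.5, 0.4]
gripper_width: 39.8
grasp_force: 0.0
clock: 18.02
tcp_pos: [666.4, -33.4, 139.3]
tcp_rot: [2.175, 2.267, 0.001]
contact_force: [0.5, 0.3, 0.4]
gripper_width: 39.6
grasp_force: 0.0
clock: 18.43
tcp_pos: [669.2, -106.3, 157.8]
tcp_rot: [2.178, 2.263, -0.001]
contact_force: [0.3, -0.4, 0.9]
gripper_width: 40.0
grasp_force: 0.0
```

View pics/w8.png

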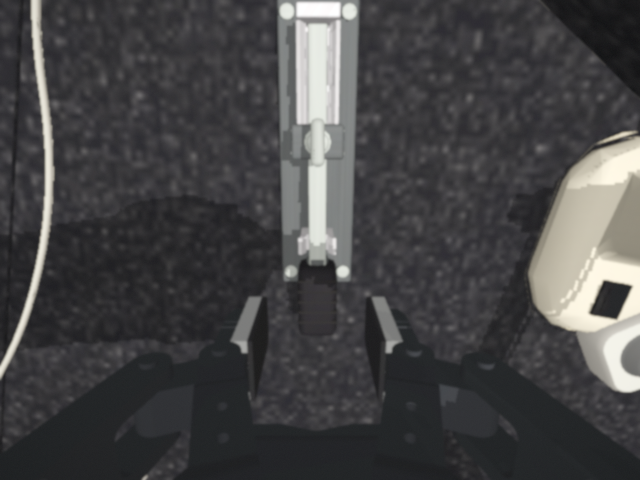

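```bash
python3 - <<'E'
from h import *
w=cam('wrist'); g=cv2.cvtColor(w['image'],cv2.COLOR_RGB2GRAY)
print(' '.join(map(str,g[6:34,317])), '|',' '.join(map(str,g[6:34,308])));print(' '.join(map(str,g[112:140,297])),'|',' '.join(map(str,g[112:140,338])))
print(' '.join(map(str,g[252:272,317])))
o=lambda u,v,z: tool(onz(w,u,v,z))[0].round(1)
for v in (20,22,24,26): print(v,'z42',o(317,v,42),'z48',o(317,v-8,48))
for v in (122,124,126,128): print(v,'blk42',o(297,v,42),'col50',o(297,v,50))
for v in (258,261,264): print(v,'hfront',o(317,v,44))
E
```

```text
254 254 255 255 255 255 255 255 255 254 247 230 198 157 134 130 130 136 160 196 221 232 234 234 234 234 234 234 | 254 254 254 254 254 254 254 254 254 254 246 229 196 156 134 130 131 132 141 162 181 192 200 208 214 215 210 203
201 198 196 194 194 194 194 193 194 194 193 190 179 156 134 130 137 141 142 142 142 141 139 139 138 137 138 138 | 203 203 202 203 202 203 202 202 202 201 197 190 175 152 131 131 138 143 143 143 143 141 140 139 140 140 140 140
174 174 174 175 174 174 173 167 149 118 96 91 90 84 68 46 33 32 34 37
20 z42 139.1 z48 141.8
22 z42 138.1 z48 140.7
24 z42 137.0 z48 139.7
26 z42 135.9 z48 138.7
122 blk42 80.2 col50 80.0
124 blk42 79.0 col50 78.8
126 blk42 77.7 col50 77.6
128 blk42 76.5 col50 76.4
258 hfront -12.4
261 hfront -14.7
264 hfront -17.0
```

```bash
python3 - <<'E'
from h import *
w=cam('wrist'); g=cv2.cvtColor(w['image'],cv2.COLOR_RGB2GRAY)
for c in list(range(294,342,3)): print(c,' '.join(map(str,g[14:34,c])))
a=cv2.resize(w['image'][0:60,280:360],(640,480),interpolation=cv2.INTER_CUBIC); cv2.imwrite('pics/w9.png',a[:,:,::-1])
E
```

```text
294 180 173 162 148 137 134 133 133 133 127 119 111 108 105 103 102 101 101 102 102
297 234 234 230 219 192 158 145 164 193 211 217 218 217 216 216 216 216 216 216 216
300 255 255 252 239 210 169 149 167 192 208 213 214 215 214 215 215 215 215 215 215
303 255 254 250 237 208 168 138 133 142 162 186 202 209 209 210 211 211 210 210 209
306 254 254 250 237 209 169 139 131 131 134 142 155 169 188 207 225 237 238 231 219
309 255 254 251 238 210 170 139 131 130 131 146 175 200 211 214 215 216 217 216 215
312 254 254 252 239 211 170 140 132 131 131 148 186 216 230 233 233 233 233 233 233
315 255 255 253 239 211 168 138 132 131 134 153 190 219 232 235 235 235 235 235 235
318 255 255 252 238 209 167 136 129 129 132 152 188 217 230 234 234 233 234 234 233
321 254 254 251 238 210 169 138 130 129 131 151 187 217 230 233 234 233 234 234 234
324 254 253 250 238 211 172 140 130 129 132 154 193 219 230 233 233 232 233 233 232
327 253 253 250 238 212 174 142 131 130 131 138 158 180 195 205 211 221 230 233 232
330 255 255 254 243 217 179 146 134 133 136 140 147 158 178 196 206 214 218 220 219
333 255 255 254 242 217 179 147 136 142 153 163 169 172 172 172 173 174 176 181 185
336 255 255 255 244 218 181 152 158 181 197 204 207 209 210 210 210 210 211 212 213
339 236 234 230 219 195 163 147 164 195 215 222 221 219 218 218 218 219 219 219 219
```

The rod tip appears at most about 1.9 mm from the wall, the same as before tightening and inside the 3 mm limit. The collar is on the block and the screw is at about 0. Handing in.

```bash
python3 -c "
from rig import robot
print(robot.job_done())"
```

```text
the job is handed in; nothing more can be done
None
```

The job is handed in, result not reported: the rod lies released in the groove (tip about 1.9 mm or less from the end wall, limit 3 mm), the collar is against the block, the screw is back at about 0 rad, and no bystander was touched.

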